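# Square up and hover a joystick over its control box

### The arm

A 6-joint arm with a two-finger parallel gripper is mounted at the origin on the work surface. World frame = base frame: x ahead of the robot, y to its left, z up, the work surface at z = 0. Lengths are in m, angles in rad, forces in N, time in s.
With the tool pointing down it reaches from about 0.35 to 1 m from the base axis. Payload 7.1 kg.
Tool frame: the origin (TCP) lies on the mounting face of the last link; the fingertips stand 173 mm ahead of it and the grasp point (between the pads) lies 155 mm ahead of it (bot.nose_length is the z of the fingertips in the tool frame, in m); z points along the fingers, y is the line along which they close (so a half turn about z gives the same grasp; the last joint's range is limited). The gripper opens to 85 mm and grips with 20 to 120 N. Pads are 22 mm wide; open, the fingers measure 114 mm over their backs; the gripper's body (76 mm by 85 mm) begins 54 mm behind the grasp point. The pads swing forward as they close: fully open they stand 13 mm farther back than shut.
Start: joints at [1.219, 0.423, 1.63, -0, 1.089, -0.019], TCP at [0.204, 0.591, 0.405] pointing down, gripper open.
Joint ranges: [-3, 3], [-0.9, 2.11], [0.09, 2.58], [-1.31, 4.45], [0.11, 2.69], [-2.54, 2.54]. Speed limits (rad/s): [2.39, 2.39, 3.01, 3.14, 3.14, 3.14].

### API

Orientations are given as a 3x3 rotation matrix whose columns are the frame's x, y, z axes.
In Python, from workcell import state, cams, workorder, bot gives the robot as it stands.
- The arm moves only by the shell command python3 -m jog 'ROWS'. ROWS is JSON, a list of rows, each a list of 7 numbers: the shift along the tool's x, y, z in units of 30 mm (1.0 is 30 mm), then the turn, a rotation vector about the tool's x, y, z in rad, then the opening, from -1 (shut) to 1 (fully open). In form: [[dx, dy, dz, rx, ry, rz, claw], ...]. A call has 1 to 12 rows; each row shifts and turns the commanded pose from where the row before left it, along the tool's axes as they then stand; what a row does not reach is not made up. A row lasts 1/10 s, in which the tool goes at most 50 mm and 8.59 degrees, less where a joint would pass 70% of its speed; a pose out of reach is approached as far as the arm can. A call is refused whole if a number of a shift passes 1 or a number of a turn 0.15, either way. A call with a gripper value outside its range is refused whole. The fingers move at their own pace and stop on an object; the grip force is fixed at half the most. Time passes only in rows, so rows that do not move let the fingers close. It gives the time, the measured TCP pose, the force, the opening and the grip force at its end, in the units of the state.
- state(): the state, without advancing time (a new reading comes with each control period).
- cams.snapshot(name): name is "side" or "top"; returns the picture (480x640x3 uint8, red, green, blue); there is no depth.
- cams.camera_model(name): a dict with "mtx" (3x3 intrinsics, pixels), "pose" (4x4, takes a point from camera to world coordinates). Camera axes: x right, y down, z forward; pixel columns grow to the right and rows downward; lengths in m; the calibration is good to about 2 mm. A picture is of the moment at which its call begins. camera_model takes no time and is no camera call.
- workorder.finish_job(): hands the job in; it is judged then, once.
The state is a dict: "clock": time; "joint_pos": joint angles; "qd": joint speeds; "tau": joint torques, N m; "tool_pos": TCP position; "ee_rot": TCP orientation; "contact_force": force on the tool from outside, world axes, zero at the start; "moment": the same for the moment, N m; "finger_gap": finger opening in m; "grip_force": force on a finger pad.
Only numpy, scipy, OpenCV 4.12 (cv2) and the standard library are available. Lean on these libraries where they do the work, as an engineer would, in place of code of your own. Each camera call takes 0.05 s, during which the arm holds its last target. There are 200 camera calls.

### The job

Lay the straightedge flat on the bench, flush along the front face of the blue control box and roughly centred on it, and let go of it, so that it gives the line to sight by. Then take the joystick with the red cap by its handle, lift it higher than the switch on the black test box, carry it across without touching the test box or disturbing the other things, and bring it upright over the rectangular opening of the blue box, its body centred on the opening and its flange parallel with the straightedge. Finish while holding it there, still, about 15 mm above the box and never touching it, so that a colleague can plug in the connector, and leave the straightedge flush.

Things in the scene. Friction and masses are not known exactly. Their poses are not given: they have to be found in the camera images.
- straightedge: loose straightedge: a bare aluminium bar 30 (x) x 200 (y, its length) x 8 mm (z) lying on the bench, with an orange grip block standing on the middle of it, 14 (x) x 30 (y) mm and rising from 8 to 44 mm above the bench. Origin: centre of the bar's underside; long edges at x = +-15 mm; z up
- box: blue control box fixed to the bench, 130 (x) x 180 (y) x 45 mm (z), hollow, with a rectangular opening and two low round buttons (up to 8 mm high) in its top. Origin: centre of its underside. Its front face is the 180 mm long one at its x = -65 mm, turned towards the robot; z up
- opening (a point): centre of the rectangular opening in the control box, at the level of the box's top (45 mm above the bench). The opening measures 46 mm along the box's x and 60 mm along its y; it lies at x = 0, y = +30 mm of the box and opens upwards; same axes as the box
- joystick: loose joystick with a RED cap, about 0.22 kg, hanging by its flange in one of the rack's tubes. Origin: centre of its underside; z up. Body 36 (x) x 50 (y) mm, z 0-35 mm; black flange 58 (x) x 72 (y), z 35-40; rubber bellows to z 76, radius 25 narrowing to 12; rigid black handle 30 (x) x 24 (y), z 75-120; cap to z 126. Its y goes along the box's y, either way round
- spare_a: another joystick of the same shape with a black cap, in another tube; to be left alone
- spare_b: another joystick of the same shape with a black cap, in another tube; to be left alone
- rack: fixed rack: grey base 330 (x) x 100 (y) x 8 mm (z) carrying three upright cardboard tubes, 74 mm across outside, 66 inside, at x = -110, 0 and +110 mm, their rims 63 mm above the bench. A joystick in a tube has its origin 28 mm above the bench and is freed by lifting it straight up 35 mm. Origin: centre of the base's underside
- test_box: fixed black test box 170 (x) x 100 (y) x 70 mm (z) between rack and control box, with a metal toggle switch on the middle of its top reaching 108 mm above the bench. Origin: centre of its underside
- screwdriver: loose red screwdriver, 170 mm long, lying on the bench; to be left alone
- tube: loose empty cardboard tube, 74 mm across and 55 mm high, standing on the bench; origin at the centre of its underside; to be left alone

How it is judged:
By the outcome, as a careful person would: the job done as asked, in the order asked, and still so for the second after the job is handed in, while the arm keeps its last pose, push and grip.
It also fails if it takes over 59 s, if anything falls off the work surface, if the arm or the gripper's body presses on something with over 40 N, if the wrist force passes 120 N, or if a joint passes its speed limit or range.

## Working session

There is one attempt and no reset: what is moved stays moved. The work goes in short steps, Python scripts to look and compute and a shell command to move; the robot and the scene stay as the last step left them, time stands still between calls to the robot, and variables do not carry over. Pictures are saved under pics/ and viewed, at most 12 in all, crops included, and the job is handed in when it is done.

```bash
ls; mkdir -p pics; python3 - <<'E'
from workcell import state,cams,workorder,bot
import cv2,numpy as np
s=state();print(s)
for n in("side","top"):
    cv2.imwrite(f"pics/{n}0.png",cams.snapshot(n)[:,:,::-1]);m=cams.camera_model(n);print(n,np.round(m["mtx"],1).tolist(),np.round(m["pose"],4).tolist())
E
```

```text
pics
{'clock': 0.0, 'joint_pos': array([ 1.21901961e+00,  4.23884336e-01,  1.63069835e+00,  1.20750752e-05,
        1.08862220e+00, -1.89919409e-02]), 'qd': array([-0.00077095,  0.0001276 ,  0.00124296, -0.00173055,  0.00042147,
        0.00156104]), 'tau': array([-5.25444484e-04, -5.57377768e+01, -2.81749678e+01, -1.26112556e-05,
        7.12893481e-03,  4.10221583e-05]), 'tool_pos': array([0.20404514, 0.59045591, 0.40391504]), 'ee_rot': array([[-9.45134445e-01,  3.26681131e-01, -5.65565276e-04],
       [ 3.26681618e-01,  9.45133240e-01, -1.50981932e-03],
       [ 4.13050591e-05, -1.61174202e-03, -9.99998700e-01]]), 'contact_force': array([-0.27358701, -0.37766794,  0.53652194]), 'moment': array([ 0.00362688,  0.01252803, -0.00340203]), 'grip_force': 0.0, 'finger_gap': 0.0857463071428766}
side [[594.1, 0.0, 333.4], [0.0, 594.1, 249.1], [0.0, 0.0, 1.0]] [[0.9752, -0.1498, 0.1626, 0.3834], [-0.2206, -0.6071, 0.7634, -0.9307], [-0.0157, -0.7804, -0.6251, 0.8653], [0.0, 0.0, 0.0, 1.0]]
top [[550.1, 0.0, 317.6], [0.0, 550.1, 247.3], [0.0, 0.0, 1.0]] [[-0.0283, -0.9962, 0.0824, 0.5034], [-0.9996, 0.0276, -0.0098, 0.0519], [0.0075, -0.0827, -0.9965, 1.2182], [0.0, 0.0, 0.0, 1.0]]
```

View pics/top0.png

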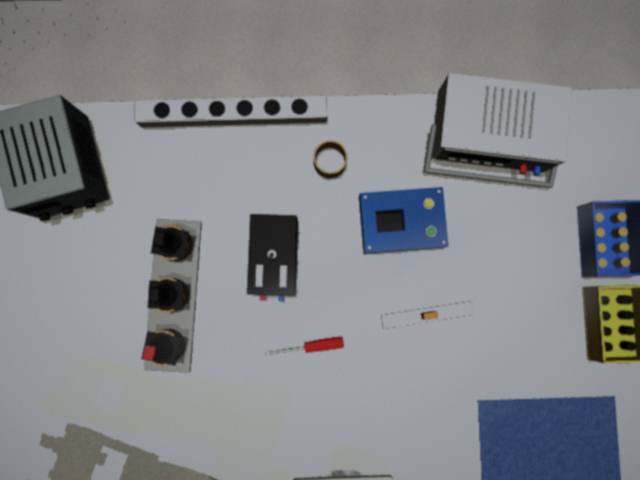

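View pics/side0.png

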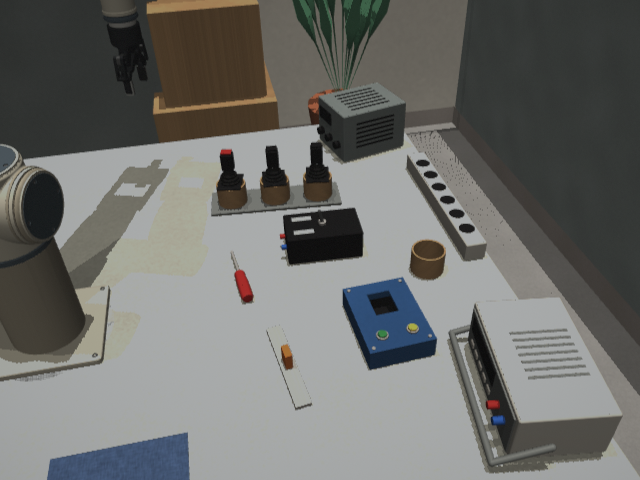

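The top view shows the blue box around (403,220), the straightedge around (428,315), the red-cap joystick at the lower end of the rack (150,352), the test box at (273,255), the screwdriver at (305,348) and the tube at (330,158). I'll enlarge the key areas to read corners.

```bash
python3 - <<'E'
import cv2
a=cv2.imread("pics/top0.png")
c=cv2.resize(a[180:335,350:480],None,fx=5,fy=3.8*5/3.8,interpolation=cv2.INTER_CUBIC)
c=cv2.resize(a[182:332,354:484],None,fx=4,fy=4,interpolation=cv2.INTER_CUBIC)
cv2.imwrite("pics/c1.png",c)
l=cv2.resize(a[212:377,135:305],None,fx=3.6,fy=3.6,interpolation=cv2.INTER_CUBIC)
cv2.imwrite("pics/c2.png",l)
E
```

```text
(no output)
```

View pics/c1.png

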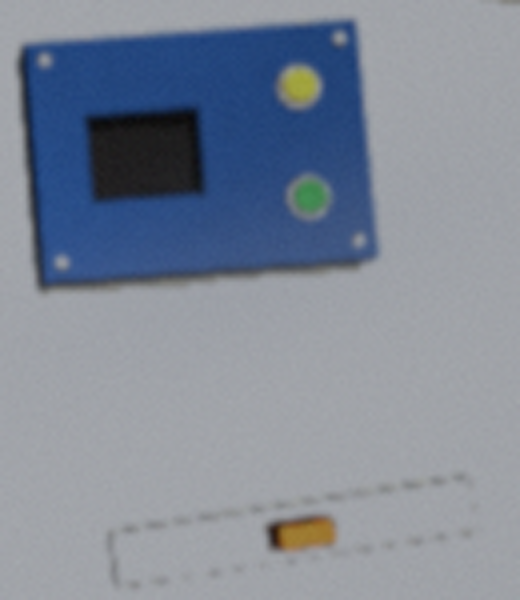

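View pics/c2.png

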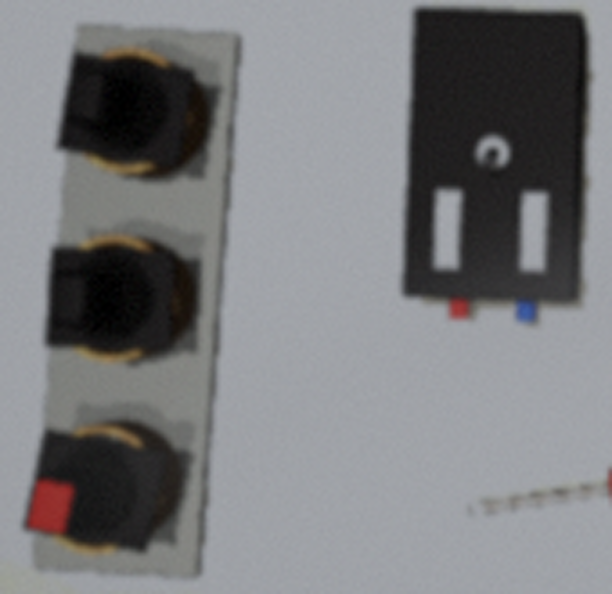

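The box crop shows clean box top corners, the opening, the bar outline and the orange grip. The rack crop shows the red cap at about (51,507), with its flange turned about 12° relative to the picture. Fitting poses next, plus a side crop for the joystick.

```bash
cat > h.py <<'E'
import numpy as np,cv2
from scipy.optimize import least_squares
from workcell import cams,state
C={n:cams.camera_model(n) for n in("side","top")}
def proj(n,P):
    T=np.linalg.inv(C[n]["pose"]);q=(T[:3,:3]@np.atleast_2d(P).T).T+T[:3,3];q=q@C[n]["mtx"].T
    return q[:,:2]/q[:,2:]
def ray(n,px,z):
    p=C[n]["pose"];d=p[:3,:3]@np.linalg.solve(C[n]["mtx"],[*px,1]);o=p[:3,3]
    return o+d*(z-o[2])/d[2]
def pts(x,y,a,L):
    c,s=np.cos(a),np.sin(a);L=np.array(L,float)
    return np.c_[x+c*L[:,0]-s*L[:,1],y+s*L[:,0]+c*L[:,1],L[:,2]]
def fit(obs,x0):
    """obs: list of (cam,px,local xyz). -> x,y,yaw(deg),rms px"""
    f=lambda p:np.concatenate([(proj(n,pts(*p,[l]))[0]-px) for n,px,l in obs])
    r=least_squares(f,x0,loss="soft_l1");return r.x,np.round(f(r.x).reshape(-1,2),1).tolist()
def crop(u0,v0,k): return lambda p:(u0+(p[0]+.5)/k-.5,v0+(p[1]+.5)/k-.5)
def rect(hx,hy,z,cx=0,cy=0): # order: back-left,back-right,front-right,front-left (seen from robot/top pic)
    return [(cx+hx,cy+hy,z),(cx+hx,cy-hy,z),(cx-hx,cy-hy,z),(cx-hx,cy+hy,z)]
E
python3 - <<'E'
from h import *
c1=crop(354,182,4);c2=crop(135,212,3.6)
def do(name,c,px,loc,x0):
    r=fit([("top",c(p),l) for p,l in zip(px,loc)],x0);print(name,np.round(r[0],4),np.degrees(r[0][2]).round(2),r[1])
do("box",c1,[(22,45),(354,20),(377,257),(43,285),(87,117),(197,108),(205,192),(95,199)],rect(.065,.09,.045)+rect(.023,.03,.045,0,.03),[.6,-.1,0])
do("bar",c1,[(108,532),(470,477),(475,532),(115,586)]+[(276,522),(333,517),(334,545),(278,550)],rect(.015,.1,.008)+rect(.007,.015,.044),[.4,-.1,0])
do("rack(axes yaw-90)",c2,[(78,22),(240,35),(200,577),(33,570)],rect(.165,.05,.008),[.4,.3,0])
do("tbox",c2,[(416,8),(585,13),(580,302),(403,295)],rect(.085,.05,.07),[.4,.1,0])
do("joyflange",c2,[(42,432),(168,463),(148,550)],rect(.029,.036,.068)[:3],[.3,.3,0])
print("cap",ray("top",c2((51,507)),.154))
a=cv2.imread("pics/side0.png")
cv2.imwrite("pics/c3.png",cv2.resize(a[140:215,205:305],None,fx=7,fy=7,interpolation=cv2.INTER_CUBIC))
E
```

```text
box [ 0.6558 -0.1466  0.0509] 2.91 [[0.4, -0.2], [0.2, -0.3], [0.4, 0.1], [0.3, -0.3], [-0.4, -0.0], [-0.2, 0.1], [-0.2, 0.2], [-0.5, 0.6]]
bar [ 0.4494 -0.1942  0.1169] 6.7 [[-0.2, -0.3], [-0.7, 0.1], [0.3, -0.0], [0.2, -0.1], [-0.1, 0.7], [-0.4, -0.1], [0.4, -0.5], [0.5, 0.3]]
rack(axes yaw-90) [ 0.5088  0.3593 -0.085 ] -4.87 [[-0.1, 0.6], [0.1, -0.4], [-0.1, 0.2], [0.1, -0.4]]
tbox [ 0.5862  0.1355 -0.0549] -3.15 [[-0.2, -0.5], [0.4, -0.6], [-0.6, 0.2], [0.4, 0.9]]
joyflange [ 0.3976  0.3691 -0.2019] -11.57 [[0.5, 0.1], [-0.3, -2.5], [-0.2, 1.4]]
cap [0.39914314 0.36890182 0.154     ]
```

View pics/c3.png

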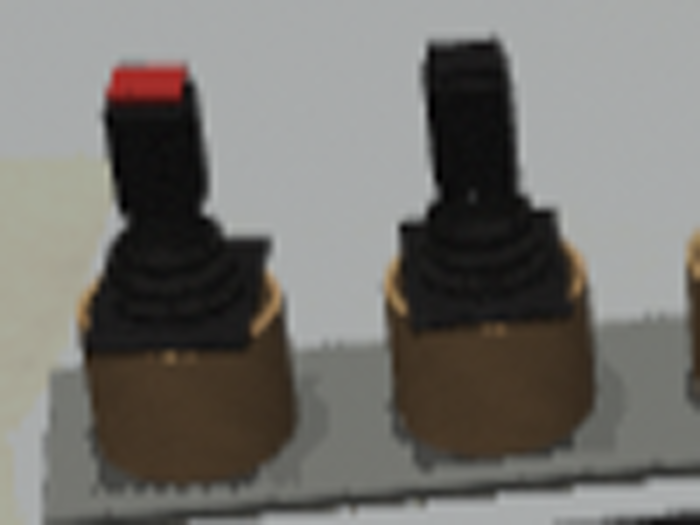

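Side crop: the joystick flange's near corners are at (87,347) and (250,345), its right rear corner is at (270,240), and the cap bottom front edge runs (108,101)-(183,101). Combining both views.

```bash
python3 - <<'E'
from h import *
c2=crop(135,212,3.6);c3=crop(205,140,7)
F=rect(.029,.036,.068);K=rect(.015,.012,.154);B=rect(.015,.012,.148)
top=[("top",c2(p),l) for p,l in [((42,432),F[0]),((168,463),F[1]),((148,550),F[2]),((38,482),K[0]),((76,482),K[1]),((65,535),K[2]),((25,530),K[3])]]
side=[("side",c3(p),l) for p,l in [((87,347),F[2]),((250,345),F[1]),((270,240),F[0]),((108,101),B[2]),((183,101),B[1]),((113,65),K[3]),((188,65),K[0])]]
for o in(top,side,top+side):
    r=fit(o,[.4,.37,-.2]);print(np.round(r[0],4),np.degrees(r[0][2]).round(1),r[1])
# rack tube expected positions
a=-.085
for k in(-.11,0,.11): print(.5088+k*np.cos(a),.3593+k*np.sin(a))
# side check of box: top corners prediction
print(proj("side",pts(.6558,-.1466,.0509,rect(.065,.09,.045)+rect(.023,.03,.045,0,.03))).round(0).tolist())
print(proj("side",pts(.4494,-.1942,.1169,rect(.015,.1,.008)+rect(.007,.015,.044))).round(0).tolist())
# targets
R=lambda a:np.array([[np.cos(a),-np.sin(a)],[np.sin(a),np.cos(a)]])
b=np.array([.6558,-.1466]);print("bar target",b+R(.0509)@[-.08,0],"opening",b+R(.0509)@[0,.03])
E
```

```text
[ 0.3989  0.369  -0.1945] -11.1 [[0.4, -0.4], [-0.3, -3.2], [-0.0, 0.7], [-1.1, -1.8], [0.7, 0.3], [0.8, 1.3], [-0.5, 0.6]]
[ 0.3987  0.3726 -0.2061] -11.8 [[-0.3, -0.1], [-0.1, -0.3], [0.0, -0.6], [-0.7, 1.6], [1.0, 1.3], [-0.5, -0.3], [1.1, -0.6]]
[ 0.3987  0.3695 -0.1984] -11.4 [[0.2, -0.4], [-0.5, -3.1], [-0.3, 0.8], [-1.4, -1.7], [0.4, 0.4], [0.4, 1.4], [-0.8, 0.6], [-0.1, 0.6], [0.1, 0.3], [0.0, -0.0], [-0.6, 2.3], [1.1, 1.9], [-0.4, 0.3], [1.2, -0.0]]
0.3991971358047481 0.3686387451082658
0.5088 0.3593
0.6184028641952519 0.34996125489173424
[[403.0, 277.0], [437.0, 338.0], [371.0, 354.0], [343.0, 289.0], [388.0, 290.0], [399.0, 310.0], [377.0, 315.0], [367.0, 295.0]]
[[281.0, 324.0], [312.0, 402.0], [296.0, 407.0], [267.0, 328.0], [288.0, 343.0], [293.0, 355.0], [285.0, 357.0], [281.0, 345.0]]
bar target [ 0.57590361 -0.15067024] opening [ 0.65427366 -0.11663885]
```

```bash
cat > plan.py <<'E'
import sys,numpy as np
from scipy.spatial.transform import Rotation as Ro
from workcell import state
def plan(x,y,z,yawdeg):
    """TCP target, yaw of the tool's y axis. Turn first, then shift (units, in the turned frame)."""
    s=state();t=np.radians(yawdeg);c,n=np.cos(t),np.sin(t)
    R=np.array([[-n,c,0],[c,n,0],[0,0,-1]])
    print("rot",Ro.from_matrix(s["ee_rot"].T@R).as_rotvec().round(4),"shift",(R.T@(np.array([x,y,z])-s["tool_pos"])/.03).round(3))
    print("t %.2f"%s["clock"],"pos",s["tool_pos"].round(4),"yaw %.2f"%np.degrees(np.arctan2(s["ee_rot"][1,1],s["ee_rot"][0,1])),"F",s["contact_force"].round(1),"gap %.4f grip %.1f"%(s["finger_gap"],s["grip_force"]),"q",s["joint_pos"].round(2))
plan(*map(float,sys.argv[1:]))
E
python3 plan.py .4494 -.1942 .26 96.7
```

```text
rot [-1.400e-03 -3.000e-04 -4.497e-01] shift [ -5.07  -26.931   4.801]
t 0.10 pos [0.2041 0.5905 0.404 ] yaw 70.93 F [-0.  -0.5  0.3] gap 0.0855 grip 0.0 q [ 1.22  0.42  1.63  0.    1.09 -0.02]
```

```bash
python3 -m jog '[[0,0,0,0,0,-0.15,1],[0,0,0,0,0,-0.15,1],[0,0,0,0,0,-0.15,1],[-0.19,-1,0,0,0,0,1],[-0.19,-1,0,0,0,0,1],[-0.19,-1,0,0,0,0,1],[-0.19,-1,0,0,0,0,1],[-0.19,-1,0,0,0,0,1],[-0.19,-1,0,0,0,0,1],[-0.19,-1,0,0,0,0,1],[-0.19,-1,0,0,0,0,1],[-0.19,-1,0,0,0,0,1]]'
python3 -m jog '[[-0.19,-1,0,0,0,0,1],[-0.19,-1,0,0,0,0,1],[-0.19,-1,0,0,0,0,1],[-0.19,-1,0,0,0,0,1],[-0.19,-1,0,0,0,0,1],[-0.19,-1,0.4,0,0,0,1],[-0.19,-1,0.4,0,0,0,1],[-0.19,-1,0.4,0,0,0,1],[-0.19,-1,0.4,0,0,0,1],[-0.19,-1,0.4,0,0,0,1],[-0.19,-1,0.4,0,0,0,1],[-0.19,-1,0.4,0,0,0,1]]'
python3 plan.py .4494 -.1942 .26 96.7
```

```text
clock: 1.3
tool_pos: [0.2867, 0.3273, 0.4045]
ee_rot: [[-0.993, -0.117, -0.0], [-0.117, 0.993, -0.0], [0.0, -0.0, -1.0]]
contact_force: [-0.2, -1.1, -0.4]
finger_gap: 0.0851
grip_force: 0.0
clock: 2.5
tool_pos: [0.3968, -0.0223, 0.3202]
ee_rot: [[-0.993, -0.117, -0.0], [-0.117, 0.993, 0.0], [0.0, 0.0, -1.0]]
contact_force: [0.3, 0.6, 0.4]
finger_gap: 0.0854
grip_force: 0.0
rot [ 0.     -0.      0.0002] shift [-1.073 -5.897  2.006]
t 2.50 pos [ 0.3968 -0.0223  0.3202] yaw 96.71 F [0.3 0.6 0.4] gap 0.0854 grip 0.0 q [-0.09  0.23  2.18  0.    0.73 -1.77]
```

```bash
python3 -m jog '[[-0.18,-0.98,0.33,0,0,0,0.6],[-0.18,-0.98,0.33,0,0,0,0.3],[-0.18,-0.98,0.33,0,0,0,0.3],[-0.18,-0.98,0.33,0,0,0,0.3],[-0.18,-0.98,0.33,0,0,0,0.3],[-0.18,-0.98,0.33,0,0,0,0.3],[0,0,0,0,0,0,0.3],[0,0,0,0,0,0,0.3]]'
python3 plan.py .4494 -.1942 .19 96.7; python3 - <<'E'
from workcell import cams
import cv2
a=cams.snapshot("side")[:,:,::-1][250:430,200:440]
cv2.imwrite("pics/s1.png",cv2.resize(a,None,fx=3.3,fy=3.3,interpolation=cv2.INTER_CUBIC))
E
```

```text
clock: 3.3
tool_pos: [0.4491, -0.1926, 0.2608]
ee_rot: [[-0.993, -0.115, -0.001], [-0.115, 0.993, 0.001], [0.001, 0.001, -1.0]]
contact_force: [0.4, -0.0, 0.7]
finger_gap: 0.0558
grip_force: 0.0
rot [ 0.0009 -0.0013 -0.0012] shift [-0.003 -0.054  2.361]
t 3.30 pos [ 0.4491 -0.1926  0.2608] yaw 96.63 F [ 0.4 -0.   0.7] gap 0.0558 grip 0.0 q [-0.43  0.46  2.02  0.    0.67 -2.12]
```

View pics/s1.png

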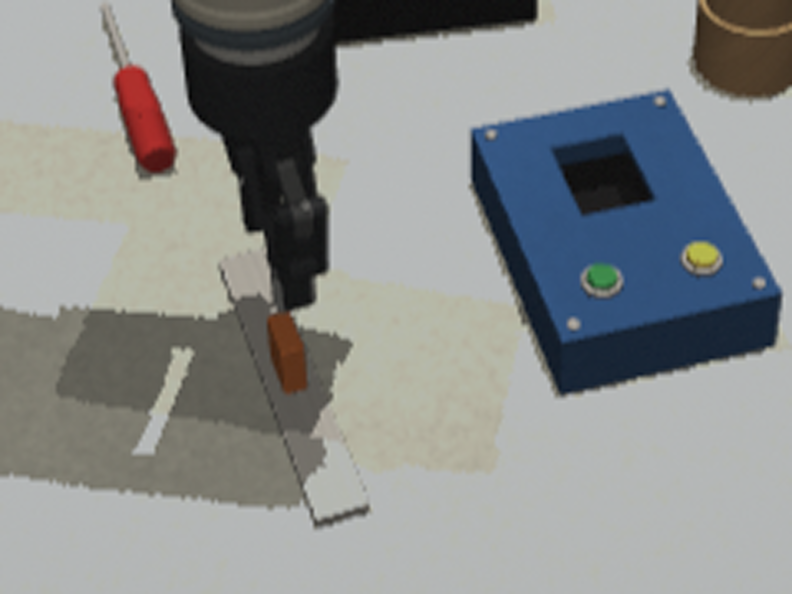

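The side view agrees with the fits within a pixel: box corners (402,278), (436,339), (370,353), (343,289) and the bar's near corners (312,404), (296,408). The gripper stands above the orange block, so I descend and grip.

```bash
python3 -m jog '[[0,-0.05,0.8,0,0,0,0.3],[0,0,0.8,0,0,0,0.3],[0,0,0.5,0,0,0,0.3],[0,0,0.26,0,0,0,0.3],[0,0,0,0,0,0,0.3],[0,0,0,0,0,0,-0.5],[0,0,0,0,0,0,-1],[0,0,0,0,0,0,-1],[0,0,0,0,0,0,-1],[0,0,0,0,0,0,-1]]'
python3 plan.py .5700 -.1507 .21 92.9
```

```text
clock: 4.35
tool_pos: [0.4501, -0.194, 0.1917]
ee_rot: [[-0.993, -0.117, 0.002], [-0.117, 0.993, -0.001], [-0.002, -0.001, -1.0]]
contact_force: [-0.2, 2.4, 6.3]
finger_gap: 0.029
grip_force: 60.1
rot [-0.0009  0.0019  0.0666] shift [-4.063  1.238 -0.609]
t 4.35 pos [ 0.4501 -0.194   0.1917] yaw 96.71 F [-0.2  2.4  6.3] gap 0.0290 grip 60.1 q [-0.43  0.6   2.03  0.    0.52 -2.12]
```

```bash
python3 -m jog '[[0,0,-0.2,0,0,0,-1],[0,0,-0.2,0,0,0,-1],[0,0,0,0,0,0.0666,-1],[-0.5,0.2,0,0,0,0,-1],[-0.6,0.2,0,0,0,0,-1],[-0.6,0.2,0,0,0,0,-1],[-0.6,0.2,0,0,0,0,-1],[-0.6,0.2,0,0,0,0,-1],[-0.5,0.2,0,0,0,0,-1],[-0.4,0.04,0,0,0,0,-1],[0,0,0,0,0,0,-1],[0,0,0,0,0,0,-1]]'
python3 plan.py .5659 -.1512 .192 92.9;
```

```text
clock: 5.55
tool_pos: [0.5613, -0.1509, 0.2023]
ee_rot: [[-0.999, -0.051, -0.001], [-0.051, 0.999, 0.0], [0.001, 0.0, -1.0]]
contact_force: [-0.1, -0.1, -1.2]
finger_gap: 0.0289
grip_force: 59.4
rot [ 0.0002 -0.0009  0.0004] shift [-0.151 -0.018  0.344]
t 5.55 pos [ 0.5613 -0.1509  0.2023] yaw 92.92 F [-0.1 -0.1 -1.2] gap 0.0289 grip 59.4 q [-0.28  0.65  1.82 -0.    0.67 -1.9 ]
```

```bash
python3 -m jog '[[-0.1,0,0.15,0,0,0,-1],[0,0,0.12,0,0,0,-1],[0,0,0.05,0,0,0,-1],[0,0,0,0,0,0,-1]]'
python3 -m jog '[[0,0,0.04,0,0,0,-1],[0,0,0,0,0,0,-1]]';python3 - <<'E'
from workcell import cams
import cv2
a=cams.snapshot("side")[:,:,::-1][260:400,300:460]
cv2.imwrite("pics/s2.png",cv2.resize(a,None,fx=4.2,fy=4.2,interpolation=cv2.INTER_CUBIC))
E
```

```text
clock: 5.95
tool_pos: [0.5642, -0.1509, 0.1924]
ee_rot: [[-0.999, -0.05, -0.001], [-0.05, 0.999, 0.0], [0.001, 0.0, -1.0]]
contact_force: [-0.4, -0.6, -1.8]
finger_gap: 0.0289
grip_force: 59.4
clock: 6.15
tool_pos: [0.5646, -0.1509, 0.1918]
ee_rot: [[-0.999, -0.05, 0.0], [-0.05, 0.999, -0.0], [-0.0, -0.0, -1.0]]
contact_force: [-0.0, 0.7, -1.9]
finger_gap: 0.0287
grip_force: 59.3
```

View pics/s2.png

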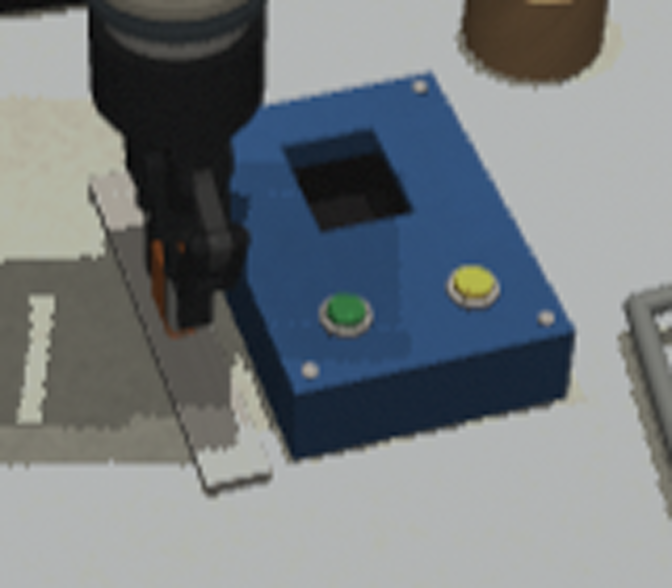

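The bar sits parallel to the front face, with a roughly 10 mm gap at (250,440). Now I advance gently until it makes contact.

```bash
python3 -m jog '[[-0.1,0,0.02,0,0,0,-1],[-0.1,0,0,0,0,0,-1],[-0.06,0,0,0,0,0,-1],[-0.03,0,0,0,0,0,-1],[0,0,0,0,0,0,-1]]'|grep -E "pos|force"
python3 -m jog '[[-0.03,0,0,0,0,0,-1],[-0.03,0,0,0,0,0,-1],[0,0,0,0,0,0,-1]]'|grep -E "pos|force"
```

```text
tool_pos: [0.5721, -0.1504, 0.1918]
contact_force: [-9.2, -0.9, 12.7]
grip_force: 61.1
tool_pos: [0.5739, -0.1503, 0.1918]
contact_force: [-8.5, -1.9, 10.6]
grip_force: 60.9
```

```bash
python3 -m jog '[[-0.03,0,-0.02,0,0,0,-1],[-0.03,0,0,0,0,0,-1],[0,0,0,0,0,0,-1]]'|grep -E "pos|force"
python3 -m jog '[[-0.03,0,0,0,0,0,-1],[-0.03,0,0,0,0,0,-1],[0,0,0,0,0,0,-1]]'|grep -E "pos|force"
```

```text
tool_pos: [0.5771, -0.1502, 0.1918]
contact_force: [-2.5, 0.6, 1.5]
grip_force: 59.8
tool_pos: [0.5778, -0.1502, 0.1918]
contact_force: [-7.5, -2.2, 6.8]
grip_force: 60.4
```

```bash
python3 -m jog '[[-0.03,0,0,0,0,0,-1],[0,0,0,0,0,0,-1]]'|grep -E "pos|force|rot"
python3 -m jog '[[-0.03,0,0,0,0,0,-1],[0,0,0,0,0,0,-1]]'|grep -E "pos|force|rot"; python3 -c "
from workcell import state;print(state()['moment'])"
```

```text
tool_pos: [0.5782, -0.1502, 0.1918]
ee_rot: [[-0.999, -0.051, -0.005], [-0.051, 0.999, 0.0], [0.005, 0.001, -1.0]]
contact_force: [-9.7, -2.2, 9.5]
grip_force: 60.7
tool_pos: [0.5786, -0.1502, 0.1918]
ee_rot: [[-0.999, -0.05, -0.006], [-0.05, 0.999, 0.001], [0.006, 0.001, -1.0]]
contact_force: [-11.6, -3.7, 13.0]
grip_force: 61.0
[-0.76383864  2.08146991 -0.2883418 ]
```

```bash
python3 -m jog '[[0,0,0,0,0,0,0.1],[0,0,0,0,0,0,0.3],[0,0,0,0,0,0,0.3],[0,0,0,0,0,0,0.3]]'|grep -E "pos|force|gap"
python3 -m jog '[[0.03,0,-0.3,0,0,0,0.3],[0,0,-0.8,0,0,0,0.3],[0,0,-1,0,0,0,0.3],[0,0,-1,0,0,0,0.3],[0,0,-1,0,0,0,0.3],[0,0,-1,0,0,0,0.3],[0,1,-0.5,0,0,0,1],[0,1,0,0,0,0,1],[0,1,0,0,0,0,1],[0,1,0,0,0,0,1],[0,1,0,0,0,0,1],[0,1,0,0,0,0,1]]'|grep -E "pos|force"
python3 - <<'E'
from h import *
a=cams.snapshot("side")[:,:,::-1]
b=cams.snapshot("top")[:,:,::-1]
cv2.imwrite("pics/side3.png",a);cv2.imwrite("pics/top3.png",b)
A=cv2.resize(a[265:390,315:445],None,fx=4.5,fy=4.5,interpolation=cv2.INTER_CUBIC)
B=cv2.resize(b[235:285,350:480],None,fx=4.5,fy=4.5,interpolation=cv2.INTER_CUBIC)
B=cv2.resize(b[180:285,350:480],None,fx=1.6,fy=1.6) if 0 else B
A=A[:360] if 0 else A
cv2.imwrite("pics/j3.png",np.vstack([A[185:,:],B]));print(A.shape,B.shape)
E
python3 plan.py .3987 .3695 .36 78.5
```

```text
tool_pos: [0.5796, -0.1494, 0.1909]
contact_force: [-5.2, 2.3, -0.3]
finger_gap: 0.0551
grip_force: 2.6
tool_pos: [0.571, 0.031, 0.3609]
contact_force: [0.6, -0.6, -0.5]
grip_force: 0.0
(562, 585, 3) (225, 585, 3)
rot [0.001  0.0028 0.2547] shift [7.862 9.86  0.028]
t 9.70 pos [0.5709 0.0326 0.3608] yaw 93.10 F [0.4 0.4 0.2] gap 0.0859 grip 0.0 q [ 0.04  0.4   1.78  0.    0.95 -1.59]
```

View pics/j3.png

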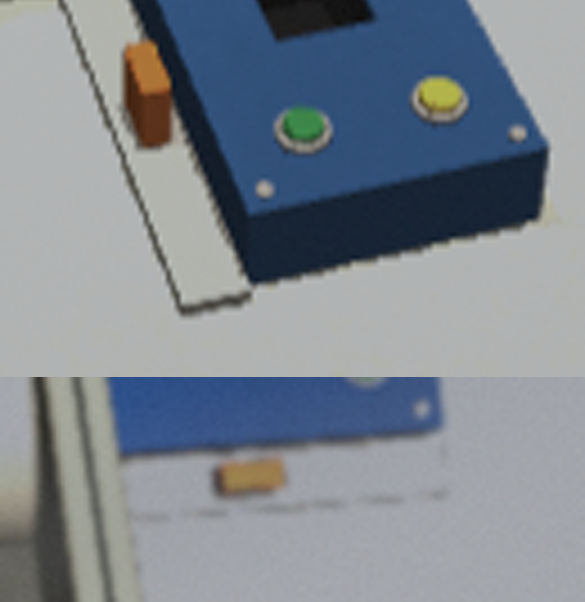

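Both views show the bar lying along the front face; the side view has its near corners at (181,305) and (250,293). I'll check the flushness numerically.

```bash
python3 - <<'E'
from h import *
cs=crop(315,265+185/4.5,4.5);ct=crop(350,235-377/4.5+0,4.5)
def cr(n,p): # to crop coordinates of j3
    u,v=p; return ((u-315)*4.5,(v-265)*4.5-185) if n=="side" else ((u-350)*4.5,(v-235)*4.5+377)
# box refit in side3 from picks: near-left top, near-right top, near-left bottom, near-right bottom
L=[(-.065,-.09,.045),(.065,-.09,.045),(-.065,-.09,0),(.065,-.09,0)]
r=fit([("side",cs(p),l) for p,l in zip([(248,215),(548,150),(252,283),(543,217)],L)],[.6558,-.1466,.0509]);print("box side",r)
for x in([.6558,-.1466,.0509],r[0]):
  x,y,a=x
  for gap in(0,.002):
    o=pts(x,y,a,[(-.08-gap,0,0)])[0]
    print(gap,[np.round(cr("side",p)).tolist() for p in proj("side",pts(o[0],o[1],a,[(.015,-.1,.008),(-.015,-.1,.008),(.007,-.015,.044),(-.007,-.015,.044),(-.007,.015,.044),(.007,.015,.044)]))],[np.round(cr("top",p)).tolist() for p in proj("top",pts(o[0],o[1],a,[(-.015,-.1,.008),(-.015,.09,.008)]))])
a=cv2.imread("pics/side3.png")
A=cv2.resize(a[300:340,325:385],None,fx=10,fy=10,interpolation=cv2.INTER_CUBIC)
b=cv2.imread("pics/side3.png")[288:320,330:375]
cv2.imwrite("pics/k3.png",cv2.resize(a[285:337,325:378],None,fx=11,fy=11,interpolation=cv2.INTER_CUBIC))
E
```

```text
box side (array([ 0.6561532 , -0.14570578,  0.04285721]), [[0.5, -0.5], [0.7, -0.8], [-0.9, 0.6], [-0.4, 0.6]])
0 [[256.0, 292.0], [186.0, 309.0], [176.0, 89.0], [144.0, 96.0], [124.0, 47.0], [156.0, 41.0]] [[450.0, 492.0], [64.0, 522.0]]
0.002 [[251.0, 293.0], [181.0, 310.0], [172.0, 90.0], [140.0, 97.0], [120.0, 48.0], [151.0, 42.0]] [[450.0, 496.0], [65.0, 527.0]]
0 [[254.0, 290.0], [184.0, 306.0], [176.0, 87.0], [144.0, 93.0], [125.0, 45.0], [156.0, 38.0]] [[447.0, 493.0], [61.0, 520.0]]
0.002 [[249.0, 291.0], [179.0, 307.0], [171.0, 88.0], [139.0, 94.0], [120.0, 46.0], [151.0, 39.0]] [[447.0, 497.0], [61.0, 525.0]]
```

View pics/k3.png

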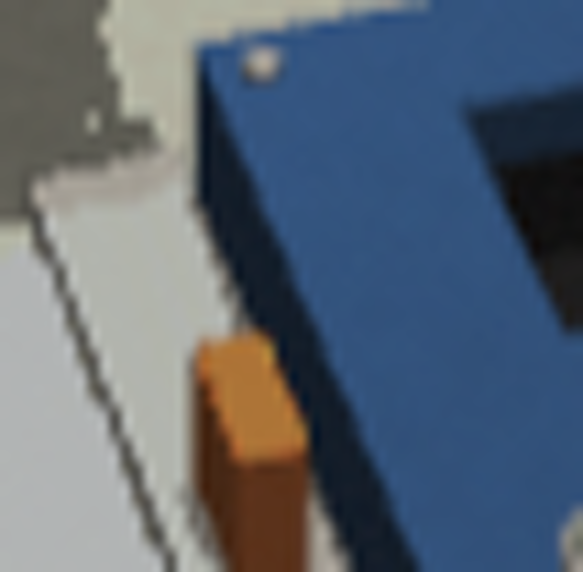

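The far end at (200,205) is tight, while the near end looks about 1 mm off. I'll square it up by pushing the bar's front edge with the closed fingertips.

```bash
python3 plan.py .532 -.173 .20 92.9; python3 -m jog '[[0,-1,0,0,0,0,-1],[0.6,-1,0,0,0,0,-1],[0.6,-1,0,0,0,0,-1],[0,-1,0,0,0,0,-1],[0,-1,0,0,0,0,-1],[0,-1,0.8,0,0,0,-1],[0,-0.8,1,0,0,0,-1],[0,0,1,0,0,0,-1],[0,0,1,0,0,0,-1],[0,0,1,0,0,0,-1],[0,0,0.2,0,0,0,-1],[0,0,0,0,0,0,-1]]'|grep -E "pos|force|gap"
python3 plan.py .540 -.173 .1765 92.9
```

```text
rot [0.0006 0.0029 0.0034] shift [ 1.641 -6.78   5.361]
t 9.70 pos [0.5709 0.0326 0.3608] yaw 93.10 F [0.4 0.4 0.2] gap 0.0859 grip 0.0 q [ 0.04  0.4   1.78  0.    0.95 -1.59]
tool_pos: [0.5449, -0.1763, 0.2095]
contact_force: [0.7, -1.0, 0.1]
finger_gap: -0.0001
grip_force: 0.0
rot [ 0.0002 -0.0008 -0.0002] shift [0.158 0.117 1.098]
t 10.90 pos [ 0.5449 -0.1763  0.2095] yaw 92.89 F [ 0.7 -1.   0.1] gap -0.0001 grip 0.0 q [-0.33  0.63  1.84 -0.    0.67 -1.95]
```

```bash
python3 -m jog '[[0.4,0,0,0,0,0,-1],[0,0,0,0,0,0,-1],[0,0,0.5,0,0,0,-1],[0,0,0.4,0,0,0,-1],[0,0,0.18,0,0,0,-1],[0,0,0,0,0,0,-1]]'|grep -E "pos|force"
python3 -m jog '[[-0.1,0,0,0,0,0,-1],[-0.1,0,0,0,0,0,-1],[-0.05,0,0,0,0,0,-1],[-0.05,0,0,0,0,0,-1],[0,0,0,0,0,0,-1]]'|grep -E "pos|force"
```

```text
tool_pos: [0.5325, -0.1762, 0.1759]
contact_force: [-0.2, 0.2, 0.1]
grip_force: 0.0
tool_pos: [0.5422, -0.176, 0.1776]
contact_force: [-0.4, 0.5, 0.5]
grip_force: 0.0
```

```bash
python3 -m jog '[[-0.1,0,0.05,0,0,0,-1],[-0.05,0,0,0,0,0,-1],[0,0,0,0,0,0,-1]]'|grep -E "pos|force"
python3 -m jog '[[-0.04,0,0,0,0,0,-1],[-0.04,0,0,0,0,0,-1],[0,0,0,0,0,0,-1]]'|grep -E "pos|force"
python3 -m jog '[[-0.04,0,0,0,0,0,-1],[0,0,0,0,0,0,-1]]'|grep -E "pos|force"
```

```text
tool_pos: [0.5466, -0.1758, 0.1758]
contact_force: [0.3, 0.1, -0.1]
grip_force: 0.0
tool_pos: [0.549, -0.1756, 0.1758]
contact_force: [0.1, -1.0, 0.3]
grip_force: 0.0
tool_pos: [0.5501, -0.1756, 0.1759]
contact_force: [0.3, 0.0, -0.7]
grip_force: 0.0
```

```bash
for i in 1 2; do python3 -m jog '[[-0.04,0,0,0,0,0,-1],[0,0,0,0,0,0,-1]]'|grep -E "pos|contact"; done
python3 -m jog '[[-0.03,0,0,0,0,0,-1],[0,0,0,0,0,0,-1]]'|grep -E "pos|contact"
```

```text
tool_pos: [0.5507, -0.1755, 0.1757]
contact_force: [-3.8, -1.0, 2.4]
tool_pos: [0.5511, -0.1755, 0.1756]
contact_force: [-8.0, -3.1, 5.5]
tool_pos: [0.5514, -0.1755, 0.1756]
contact_force: [-10.6, -2.8, 7.6]
```

Contact is stiff and the bar is pressed home. I'll back off, rise and go to the joystick.

```bash
python3 -m jog '[[-0.03,0,0,0,0,0,-1],[0.1,0,0,0,0,0,-1],[0.4,0,0,0,0,0,-1],[0,0,-1,0,0,0,-1],[0,0,-1,0,0,0,-1],[0,0,-1,0,0,0,1],[0,0,-1,0,0,0,1],[0,0,-1,0,0,0,1],[0,0,-1,0,0,0,1],[0,0,-0.5,0,0,0.13,1],[0,0,0,0,0,0.12,1],[0,0,0,0,0,0,1]]'|grep -E "pos|force"
python3 plan.py .3987 .3695 .36 78.5; python3 - <<'E'
from h import *
a=cams.snapshot("side")[:,:,::-1];cv2.imwrite("pics/side4.png",a)
E
```

```text
tool_pos: [0.5389, -0.1761, 0.3715]
contact_force: [0.4, 0.2, -0.5]
grip_force: 0.0
rot [-0.      0.0019  0.0003] shift [ 8.206 16.888  0.382]
t 14.60 pos [ 0.5389 -0.1761  0.3715] yaw 78.52 F [ 0.4  0.2 -0.5] gap 0.0857 grip 0.0 q [-0.34  0.38  1.79  0.    0.97 -1.71]
```

```bash
python3 -m jog '[[0.48,1,0,0,0,0,1],[0.48,1,0,0,0,0,1],[0.48,1,0,0,0,0,1],[0.48,1,0,0,0,0,1],[0.48,1,0,0,0,0,1],[0.48,1,0,0,0,0,1],[0.48,1,0,0,0,0,1],[0.48,1,0,0,0,0,1],[0.48,1,0,0,0,0,1],[0.48,1,0,0,0,0,1],[0.48,1,0,0,0,0,1],[0.48,1,0,0,0,0,1]]'|grep -E "pos"
python3 -m jog '[[0.48,1,0,0,0,0,1],[0.48,1,0,0,0,0,1],[0.48,1,0,0,0,0,1],[0.48,1,0,0,0,0,1],[0.48,0.9,0,0,0,0,0.5],[0,0,0.3,0,0,0,0.5],[0,0,0,0,0,0,0.5],[0,0,0,0,0,0,0.5]]'|grep pos
python3 plan.py .3987 .3695 .284 78.5
```

```text
tool_pos: [0.4403, 0.2121, 0.3701]
tool_pos: [0.3995, 0.3684, 0.361]
rot [-0.0019 -0.0012  0.0023] shift [0.034 0.031 2.565]
t 16.65 pos [0.3995 0.3684 0.361 ] yaw 78.63 F [ 0.4 -0.7  0. ] gap 0.0643 grip 0.0 q [ 0.72  0.36  1.84 -0.    0.94 -0.65]
```

```bash
python3 -m jog '[[0.03,0.05,0.8,0,0,0,0.5],[0,0,0.8,0,0,0,0.5],[0,0,0.6,0,0,0,0.5],[0,0,0.37,0,0,0,0.5],[0,0,0,0,0,0,0.5]]'|grep -E "pos|contact"
python3 -m jog '[[0,0,0,0,0,0,-0.2],[0,0,0,0,0,0,-1],[0,0,0,0,0,0,-1],[0,0,0,0,0,0,-1],[0,0,0,0,0,0,-1],[0,0,0,0,0,0,-1]]'
python3 plan.py .3987 .3695 .42 78.5
```

```text
tool_pos: [0.3991, 0.3699, 0.2835]
contact_force: [-0.3, 0.3, -0.0]
clock: 17.75
tool_pos: [0.3994, 0.3711, 0.2856]
ee_rot: [[-0.98, 0.198, 0.001], [0.198, 0.98, 0.001], [-0.001, 0.001, -1.0]]
contact_force: [1.1, -3.1, 6.4]
finger_gap: 0.0236
grip_force: 63.4
rot [0.0008 0.001  0.0016] shift [ 0.012 -0.056 -4.481]
t 17.75 pos [0.3994 0.3711 0.2856] yaw 78.59 F [ 1.1 -3.1  6.4] gap 0.0236 grip 63.4 q [ 0.73  0.48  1.88 -0.    0.78 -0.64]
```

```bash
python3 -m jog '[[0,0,-0.15,0,0,0,-1],[0,0,-0.3,0,0,0,-1],[0,0,-0.4,0,0,0,-1],[0,0,-0.4,0,0,0,-1],[0,0,-0.4,0,0,0,-1],[0,0,-0.6,0,0,0,-1],[0,0,-0.6,0,0,0,-1],[0,0,-0.6,0,0,0,-1],[0,0,-0.6,0,0,0,-1],[0,0,-0.4,0,0,0,-1],[0,0,-0.2,0,0,0,-1],[0,0,0,0,0,0,-1]]'
python3 plan.py .6543 -.1166 .425 92.9
```

```text
clock: 18.95
tool_pos: [0.3991, 0.371, 0.4251]
ee_rot: [[-0.98, 0.198, 0.001], [0.198, 0.98, 0.001], [-0.001, 0.001, -1.0]]
contact_force: [0.2, 0.6, -1.8]
finger_gap: 0.0235
grip_force: 62.2
rot [ 0.0012  0.0011 -0.25  ] shift [-7.6720e+00 -1.6664e+01  5.0000e-03]
t 18.95 pos [0.3991 0.371  0.4251] yaw 78.58 F [ 0.2  0.6 -1.8] gap 0.0235 grip 62.2 q [ 0.73  0.28  1.79 -0.    1.07 -0.64]
```

```bash
python3 -m jog '[[0,0,0,0,0,-0.08,-1],[0,0,0,0,0,-0.09,-1],[0,0,0,0,0,-0.08,-1],[-0.15,-0.3,0,0,0,0,-1],[-0.25,-0.5,0,0,0,0,-1],[-0.35,-0.76,0,0,0,0,-1],[-0.35,-0.76,0,0,0,0,-1],[-0.35,-0.76,0,0,0,0,-1],[-0.35,-0.76,0,0,0,0,-1],[-0.35,-0.76,0,0,0,0,-1],[-0.35,-0.76,0,0,0,0,-1],[-0.35,-0.76,0,0,0,0,-1]]'|grep -E "clock|pos|grip"
python3 -m jog '[[-0.35,-0.76,0,0,0,0,-1],[-0.35,-0.76,0,0,0,0,-1],[-0.35,-0.76,0,0,0,0,-1],[-0.35,-0.76,0,0,0,0,-1],[-0.35,-0.76,0,0,0,0,-1],[-0.35,-0.76,0,0,0,0,-1],[-0.35,-0.76,0,0,0,0,-1],[-0.35,-0.76,0,0,0,0,-1],[-0.35,-0.76,0,0,0,0,-1],[-0.35,-0.76,0,0,0,0,-1],[-0.35,-0.76,0,0,0,0,-1],[-0.35,-0.76,0,0,0,0,-1]]'|grep -E "clock|pos|grip"
python3 plan.py .6543 -.1166 .36 92.9
```

```text
clock: 20.15
tool_pos: [0.4941, 0.1903, 0.4236]
grip_force: 62.3
clock: 21.35
tool_pos: [0.6334, -0.0767, 0.4233]
grip_force: 62.3
rot [ 0.0001 -0.0016 -0.0028] shift [-0.627 -1.365  2.11 ]
t 21.35 pos [ 0.6334 -0.0767  0.4233] yaw 92.74 F [-0.3  0.4 -1.1] gap 0.0233 grip 62.3 q [-0.14  0.42  1.58 -0.    1.14 -1.76]
```

```bash
python3 -m jog '[[-0.3,-0.7,0.3,0,0,0,-1],[-0.3,-0.6,0.4,0,0,0,-1],[0,0,0.5,0,0,0,-1],[0,0,0.5,0,0,0,-1],[0,0,0.4,0,0,0,-1],[0,0,0.2,0,0,0,-1],[0,0,0,0,0,0,-1],[0,0,0,0,0,0,-1]]'|grep -E "clock|pos|grip"
python3 plan.py .6543 -.1166 .3305 92.9; python3 - <<'E'
from h import *
a=cams.snapshot("side")[:,:,::-1];cv2.imwrite("pics/side5.png",a)
b=cams.snapshot("top")[:,:,::-1];cv2.imwrite("pics/top5.png",b)
u,v=proj("side",[.6543,-.1166,.11])[0];print(u,v)
cv2.imwrite("pics/l5.png",cv2.resize(a[225:375,315:445],None,fx=4,fy=4,interpolation=cv2.INTER_CUBIC))
E
```

```text
clock: 22.15
tool_pos: [0.6535, -0.1125, 0.3556]
grip_force: 62.3
rot [-0.0001  0.0006  0.0006] shift [-0.018 -0.138  0.837]
t 22.15 pos [ 0.6535 -0.1125  0.3556] yaw 92.94 F [-0.4  0.4 -1.6] gap 0.0232 grip 62.3 q [-0.19  0.53  1.57  0.    1.03 -1.81]
383.8415672222635 277.583607319834
```

View pics/l5.png

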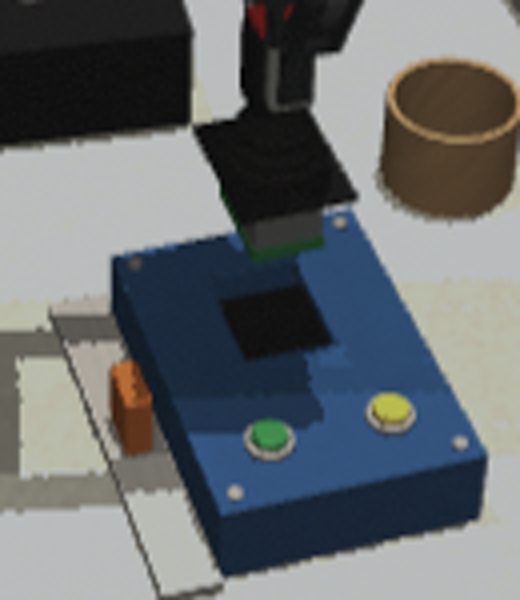

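The joystick hangs upright over the opening. Its flange corners are at (195,128), (235,220) and (357,195), and its body's bottom edge runs (250,258)-(322,247). The bar is still flush. Fitting the joystick pose relative to the TCP.

```bash
python3 - <<'E'
from h import *
c=crop(315,225,4)
L=[((195,128),(-.029,.036,.040)),((235,221),(-.029,-.036,.040)),((357,195),(.029,-.036,.040)),((250,258),(-.018,-.025,0)),((322,247),(.018,-.025,0))]
f=lambda p:np.concatenate([proj("side",pts(p[0],p[1],p[2],[l])+[0,0,p[3]])[0]-c(px) for px,l in L])
for zf in (None,.098):
    g=f if zf is None else (lambda q:f([*q,zf]))
    r=least_squares(g,[.65,-.11,.05]+([.098] if zf is None else []));print(r.x.round(4),np.degrees(r.x[2]).round(1),r.fun.reshape(-1,2).round(1).tolist())
# box refit in the same image (box picks: far-left top, near-left top, near-right top)+ opening
B=[((112,257),(-.065,.09,.045)),((217,518),(-.065,-.09,.045)),((487,455),(.065,-.09,.045)),((220,303),(-.023,.06,.045)),((303,285),(.023,.06,.045)),((332,342),(.023,0,.045)),((245,361),(-.023,0,.045))]
r=fit([("side",c(p),l) for p,l in B],[.6558,-.1466,.05]);print("box",r, pts(*r[0],[(0,.03,.045)]))
E
```

```text
[ 0.6608 -0.0867  0.0338  0.0765] 1.9 [[-0.2, -0.6], [0.9, -0.7], [-0.7, 0.4], [0.2, 0.8], [-0.3, 0.2]]
[ 0.6532 -0.1099  0.0308] 1.8 [[-0.7, -1.3], [0.6, -0.7], [-0.1, 0.3], [0.1, 1.1], [0.1, 0.5]]
box (array([ 0.65479649, -0.14829908,  0.02824624]), [[0.5, 0.0], [0.2, -0.2], [0.0, 1.5], [-2.5, -5.5], [-1.5, -5.1], [1.1, 0.8], [0.3, 0.5]]) [[ 0.65394921 -0.11831105  0.045     ]]
```

```bash
python3 plan.py .6544 -.117 .318 92.9;python3 -m jog '[[-0.02,-0.14,0.3,0,0,0,-1],[0,0,0.3,0,0,0,-1],[0,0,0.3,0,0,0,-1],[0,0,0.2,0,0,0,-1],[0,0,0.12,0,0,0,-1],[0,0,0,0,0,0,-1],[0,0,0,0,0,0,-1],[0,0,0,0,0,0,-1]]'|grep -E "clock|pos|contact|rot"
python3 plan.py .6544 -.117 .318 92.9; python3 - <<'E'
from h import *
a=cams.snapshot("side")[:,:,::-1];cv2.imwrite("pics/side6.png",a)
b=cams.snapshot("top")[:,:,::-1];cv2.imwrite("pics/top6.png",b)
A=cv2.resize(a[240:375,325:445],None,fx=4.4,fy=4.4,interpolation=cv2.INTER_CUBIC)
t=b[180:275,350:415];B=cv2.resize(t,None,fx=4,fy=4,interpolation=cv2.INTER_CUBIC)
h=max(A.shape[0],B.shape[0]);pad=lambda m:cv2.copyMakeBorder(m,0,h-m.shape[0],0,0,cv2.BORDER_CONSTANT)
M=np.hstack([pad(A),pad(B)]);print(M.shape,A.shape);cv2.imwrite("pics/m6.png",M)
E
```

```text
rot [-0.0004  0.0015  0.0004] shift [-0.017 -0.143  1.271]
t 22.25 pos [ 0.6537 -0.1127  0.3561] yaw 92.92 F [-0.3 -0.8 -2.2] gap 0.0234 grip 62.3 q [-0.19  0.53  1.57 -0.    1.03 -1.81]
clock: 23.05
tool_pos: [0.6544, -0.1171, 0.319]
ee_rot: [[-0.999, -0.051, 0.001], [-0.051, 0.999, -0.0], [-0.001, -0.0, -1.0]]
contact_force: [0.5, -0.5, -1.9]
rot [-0.0002  0.0007  0.    ] shift [-0.     0.005  0.035]
t 23.05 pos [ 0.6544 -0.1171  0.319 ] yaw 92.90 F [ 0.5 -0.5 -1.9] gap 0.0232 grip 62.4 q [-0.2   0.58  1.59 -0.    0.97 -1.82]
(594, 788, 3) (594, 528, 3)
```

View pics/m6.png

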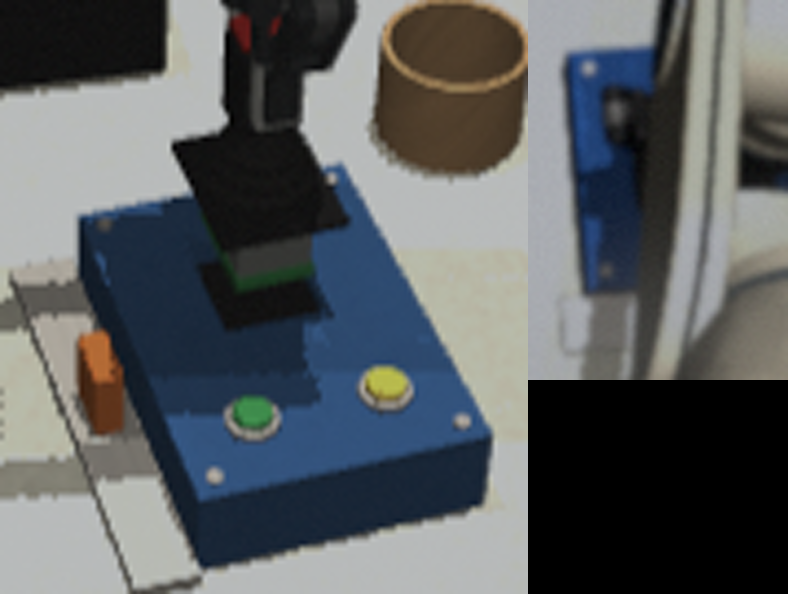

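```bash
python3 - <<'E'
from h import *
c=crop(325,240,4.4)
L=[((173,148),(-.029,.036,.040)),((217,248),(-.029,-.036,.040)),((349,219),(.029,-.036,.040)),((237,291),(-.018,-.025,0)),((313,277),(.018,-.025,0))]
f=lambda p:np.concatenate([proj("side",pts(p[0],p[1],p[2],[l])+[0,0,p[3]])[0]-c(px) for px,l in L])
print(f([.6544,-.1171,.0507,.0614]).reshape(-1,2).round(1).tolist())
for g,x0 in((lambda q:f([q[0],q[1],q[2],.0614]),[.65,-.11,.05]),(lambda q:f([q[0],-.1171,q[1],q[2]]),[.65,.05,.06])):
    r=least_squares(g,x0);print(r.x.round(4),r.fun.reshape(-1,2).round(1).tolist())
B=[((80,217),(-.065,.09,.045)),((197,503),(-.065,-.09,.045)),((491,433),(.065,-.09,.045)),((226,328),(-.023,0,.045))]
r=fit([("side",c(p),l) for p,l in B],[.6558,-.1466,.05]);print("box",r[0].round(4),r[1],pts(*r[0],[(0,.03,.045)]))
E
```

```text
[[-0.3, -1.1], [1.6, 0.4], [0.8, 1.0], [0.0, 0.9], [0.4, 0.4]]
[ 0.6538 -0.1159  0.0462] [[-0.7, -1.5], [1.0, 0.0], [0.2, 0.7], [-0.5, 0.5], [-0.2, 0.1]]
[0.6534 0.0458 0.0624] [[-0.7, -1.5], [1.0, 0.1], [0.2, 0.7], [-0.5, 0.6], [-0.1, 0.1]]
box [ 0.6548 -0.146   0.0428] [[-0.4, -0.4], [0.2, -0.7], [0.2, 0.5], [-0.1, 0.5]] [[ 0.65352638 -0.11601104  0.045     ]]
```

In one and the same picture, the joystick and the opening agree to within 0.5 mm and 0.2°. I'll lower it 1.2 mm, let it settle, and hand in.

```bash
python3 -m jog '[[0,0,0.04,0,0,0,-1],[0,0,0,0,0,0,-1],[0,0,0,0,0,0,-1],[0,0,0,0,0,0,-1],[0,0,0,0,0,0,-1]]'|grep -E "clock|pos|contact|grip"; python3 -c "
from workcell import state,workorder
print(abs(state()['qd']).max());print(workorder.finish_job())"
```

```text
clock: 23.65
tool_pos: [0.6542, -0.1171, 0.3175]
contact_force: [-0.1, 0.3, -2.2]
grip_force: 62.4
0.0017354989519900606
the job is handed in; nothing more can be done
None
```

The job is handed in, at 23.7 s of the 59 s allowed: the straightedge lies pressed flush along the box's front face and released, and the red-cap joystick is held still and upright about 15 mm above the box, centred on the opening to about 1 mm by the last camera fit and parallel with the straightedge; the hand-in returned no verdict.

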